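# Back a knurled retaining ring off two turns

### The arm

A 6-joint arm with a two-finger parallel gripper is mounted at the origin on the work surface. World frame = base frame: x ahead of the robot, y to its left, z up, the work surface at z = 0. Lengths are in m, angles in rad, forces in N, time in s.
With the tool pointing down it reaches from about 0.225 to 0.875 m from the base axis. Payload 3.4 kg.
Tool frame: the origin (TCP) lies where the fingers leave the gripper's body, on its centre line; the fingertips stand 73 mm ahead of it and the grasp point (between the pads) lies 54 mm ahead of it; x points along the fingers, y is the direction in which the jaws open and shut, and the axes are right-handed (so a half turn about x gives the same grasp; the last joint's range is limited). The gripper opens to 85 mm and grips with 20 to 120 N. Pads are 22 mm wide; open, the fingers measure 114 mm over their backs; the gripper's body (76 mm by 85 mm) begins 54 mm behind the grasp point. The pads swing forward as they close: fully open they stand 13 mm farther back than shut.
Start: joints at [-1.274, 0.276, 1.505, -0, 1.361, -0.121], TCP at [0.233, -0.526, 0.304] pointing down, gripper open.
Joint ranges: [-2.89, 2.89], [-0.75, 2.08], [0.22, 2.7], [-1.18, 4.32], [0.11, 2.71], [-2.7, 2.7]. Speed limits (rad/s): [2.57, 2.57, 3.14, 3.14, 3.14, 3.14].

### API

Orientations are given as a unit quaternion [w, x, y, z].
In Python, from rig import manip gives the robot as it stands.
- The arm moves only by the tool play_rows, never from a script. Its argument "steps" is a list of rows, each a list of 5 numbers: the closure, from 0 (fully open) to 1 (shut), then the shift along the tool's x, y, z as a fraction of full scale, then the turn about the tool's x as a fraction of full scale. In form: [[grip, tx, ty, tz, twist], ...]. A call has 1 to 20 rows; each row shifts and turns the commanded pose from where the row before left it, along the tool's axes as they then stand; what a row does not reach is not made up. Full scale, the value 1, is 0.03 m for a shift and 6 degrees for a turn. A row lasts 1/10 s, in which the tool goes at most 50 mm and 8.59 degrees, less where a joint would pass 70% of its speed; a pose out of reach is approached as far as the arm can. A call with a number of a shift or a turn outside -1 to 1 is refused whole. A call with a gripper value outside its range is refused whole. The fingers move at their own pace and stop on an object; "newtons" is the grip in N (left out, the last holds). Time passes only in rows, so rows that do not move let the fingers close. It gives the time, the measured TCP pose, the force and the opening at its end, in the units of the state.
- manip.get_state(): the state, without advancing time (a new reading comes with each control period).
- manip.get_image(name): name is "scene" or "top" or "wrist"; returns (picture, depth): 420x560x3 uint8, red, green, blue; 420x560 float32, m along the optical axis (not along the pixel's ray), 0 where there is no reading.
- manip.camera_model(name): a dict with "mtx" (3x3 intrinsics, pixels), "k1" (the pictures are not rectified: a ray, as slopes to the right and down, at radius r is drawn at 1 + k1 r^2 times it, then the intrinsics apply), "R" (3x3) and "t" (3): a world point X has camera coordinates R X + t. Camera axes: x right, y down, z forward; pixel columns grow to the right and rows downward; lengths in m; the calibration is good to about 2 mm. A picture is of the moment at which its call begins: read the wrist's pose just before it. camera_model takes no time and is no camera call; for the wrist camera it gives the pose at the moment of the call.
- manip.sign_off(): hands the job in, once; it reports no verdict.
Trained networks look in the newest picture that a camera, given by its name, has taken for a name from the list of things; names that differ only in an ending like _2 or _b are one class to them, and where a whole thing is asked for, a point or a joint stands for the part that bears it (a point fixed in the world has none). Each returns a list of dicts, best first, with "conf" (0 to 1); they miss things now and then, are a little off and sometimes report something else, mostly with a low value. They report only what shows in the picture. A call takes as long as a camera call.
- manip.regions_of(camera, query): "mask" (420x560 bool, what is visible of it).
- manip.mark_of(camera, query): "location" ([x, y, z] in m, in the coordinates of the camera as it stood for that picture, good to about 4 mm: a listed point, or the origin of a listed thing).
The state is a dict: "clock": time; "qpos": joint angles; "qd": joint speeds; "effort": joint torques, N m; "position": TCP position; "ee_rot": TCP orientation; "contact_force": force on the tool from outside, world axes, zero at the start; "moment": the same for the moment, N m; "width": finger opening in m.
Only numpy, scipy, OpenCV 4.12 (cv2) and the standard library are available. Lean on these libraries where they do the work, as an engineer would, in place of code of your own. Each camera call takes 0.05 s, during which the arm holds its last target.

### The job

Two round dies stand on the bench; one has a white mask shell clamped in it by a black knurled ring that was done up past its mark. With a fingertip against the rim of that ring, roll it loose (counter-clockwise seen from above): bring its yellow mark back to the red line on the die, then count two more full turns and leave the yellow mark on the red line again, to within about a twelfth of a turn. Leave the empty die's ring and the things lying around where they are, pick nothing up, and finish with the hand clear.

Things in the scene. Friction and masses are not known exactly. Their poses are not given: they have to be found in the camera images.
- ring (a joint): the knurled ring to loosen: angle in rad about its vertical axis, growing counter-clockwise seen from above (= loosening), counted over several turns (not wrapped). 0 = yellow mark at the red line for the first time; it starts tightened past it, at -1.2 to -0.3; one turn is 6.283, so the goal is 12.57. End stops at -1.6 and 17.3. It stays where it is left and drags with about 0.08 N m (under 2 N at the rim)
- ring_top (a point): point on the axis of the ring to loosen, at the height of its flat top face; turns with the ring, its -x axis points at the ring's yellow mark. Ring: black, 100 mm across over its 36 vertical steel ribs (2 mm high, about 8 mm apart), 22 mm tall, underside 22 mm and top 44 mm above the bench at joint value 0; on its thread it climbs 3 mm a turn. A yellow stripe 11 mm wide on its top and side is the mark. Too wide for most grippers to span; it cannot come off
- ring_part: the ring to loosen, as a solid; origin on its axis at its underside; climbs but does not turn
- die: the die holding the white shell, fixed to the bench; origin at the centre of its underside on the ring's axis, z up. Round aluminium flange 170 mm across and 18 mm high; the red line, 24 mm long, lies on the flange's top on its -x side. Inside the ring a rigid white dome 76 mm across rises to 78 mm above the bench
- ring_empty (a joint): the ring of the empty die, same make and same values; starts at 0 and must stay there
- ring_empty_top (a point): same point on the ring of the empty die, which has no white dome but a flat bare aluminium anvil 76 mm across, 56 mm high
- die_empty: the empty die, otherwise the same, fixed to the bench; origin at the centre of its underside
- shell_a: loose white moulded plastic mask shell, a dome 100 mm across and 44 mm high; origin at the centre of its underside
- shell_b: another loose shell, the same
- weight: loose dark steel weight, 40 mm across, 38 mm high with its nub, with a wire ring at its side, between the two dies; origin at the centre of its underside
- strips: loose pad of shiny metal nose strips, 90 x 160 x 8 mm; origin at the centre of its underside
- driver: loose screwdriver with a yellow handle, lying beyond the dies, under 40 mm high
- jar: loose clear bottle, 56 mm across, 100 mm high; origin at the centre of its underside

How it is judged:
By the outcome, as a careful person would: the job done as asked, in the order asked, and still so for the second after the job is handed in, with the robot touching nothing.
It also fails if it takes over 61 s, if anything falls off the work surface, if the arm or the gripper's body presses on something with over 40 N, if the wrist force passes 120 N, or if a joint passes its speed limit or range.

## Working session

There is one attempt and no reset: what is moved stays moved. The work goes in short steps, Python scripts to look and compute and a tool call to move; the robot and the scene stay as the last step left them, time stands still between calls to the robot, and variables do not carry over. Pictures are saved under pics/ and viewed, and the job is handed in when it is done.

Besides the shell and the picture viewer there is one more tool, called as a command line: name --pt "numbers of a row" for each row, then --argument value for the rest. play_rows: Moves the arm, as the interface text tells. Its arguments: {"type":"object","properties":{"steps":{"type":"array","items":{"type":"array","items":{"type":"number"}}},"newtons":{"type":"number"}},"required":["steps"]}

```bash
mkdir -p pics; ls
python3 - <<'E'
from rig import manip
import cv2,numpy as np
s=manip.get_state();print({k:np.round(v,3).tolist() for k,v in s.items()})
for n in ["scene","top"]:
    im,d=manip.get_image(n);cv2.imwrite(f"pics/{n}0.png",im[:,:,::-1])
    c=manip.camera_model(n);R=np.array(c["R"]);t=np.array(c["t"])
    for q in ["ring","ring_empty","ring_top","ring_empty_top","die","die_empty","weight","driver","jar","strips","shell_a"]:
        if n=="top" or q in("die","die_empty"):
            for r in manip.mark_of(n,q)[:3]:
                print(n,q,round(r["conf"],2),np.round(R.T@(np.array(r["location"])-t),3)) if "location" in r else print(r)
print(manip.get_state()["clock"])
E
```

```text
pics
{'clock': 0.0, 'qpos': [-1.274, 0.277, 1.506, 0.0, 1.361, -0.121], 'qd': [-0.001, -0.0, 0.0, -0.001, 0.001, 0.002], 'effort': [-0.001, -41.678, -24.58, -0.0, 0.011, -0.0], 'position': [0.233, -0.525, 0.303], 'ee_rot': [-0.146, -0.692, -0.147, 0.692], 'contact_force': [-0.198, -0.604, -0.416], 'moment': [0.022, -0.005, -0.001], 'width': 0.085}
scene die 0.69 [0.56  0.173 0.005]
scene die_empty 0.71 [ 0.581 -0.375 -0.002]
scene die_empty 0.66 [ 0.525 -0.158  0.004]Traceback (most recent call last):
  File "<stdin>", line 9, in <module>
ValueError: it knows: die, die_empty, driver, jar, ring_empty_top, ring_part, ring_top, shell, strips, weight
```

Run:
```python
from rig import manip
import cv2,numpy as np
for n in ["top"]:
    im,d=manip.get_image(n);cv2.imwrite(f"pics/{n}0.png",im[:,:,::-1]);np.save("pics/d.npy",d)
    c=manip.camera_model(n);R=np.array(c["R"]);t=np.array(c["t"]);print(c)
    for q in ["ring_top","ring_empty_top","die","die_empty","weight","driver","jar","strips","shell"]:
            for r in manip.mark_of(n,q)[:3]:
                print(n,q,round(r["conf"],2),np.round(R.T@(np.array(r["location"])-t),3))
print(manip.get_state()["clock"])
```

```text
{'mtx': array([[505.81664134,   0.        , 283.73811982],
       [  0.        , 505.81664134, 215.99757833],
       [  0.        ,   0.        ,   1.        ]]), 'k1': -0.11328915183755399, 'R': array([[ 0.00834477, -0.9999523 ,  0.0050751 ],
       [-0.99156043, -0.00893117, -0.12933733],
       [ 0.12937648, -0.00395297, -0.99158767]]), 't': array([-0.00827832,  0.5797543 ,  1.28732734])}
top ring_top 0.72 [0.555 0.179 0.046]
top ring_top 0.65 [ 0.584 -0.373 -0.   ]
top ring_empty_top 0.86 [ 0.526 -0.154  0.044]
top die 0.72 [0.559 0.173 0.003]
top die_empty 0.87 [ 0.526 -0.154  0.001]
top weight 0.6 [ 0.469  0.007 -0.004]
top driver 0.98 [ 0.745 -0.016  0.001]
top jar 0.81 [ 0.588 -0.371  0.005]
top jar 0.66 [0.554 0.178 0.044]
top jar 0.22 [0.471 0.01  0.   ]
top strips 0.88 [ 0.367 -0.443  0.003]
top shell 0.83 [ 0.434  0.439 -0.   ]
top shell 0.68 [0.598 0.409 0.003]
top shell 0.21 [ 0.527 -0.156  0.043]
0.7
```

View pics/scene0.png

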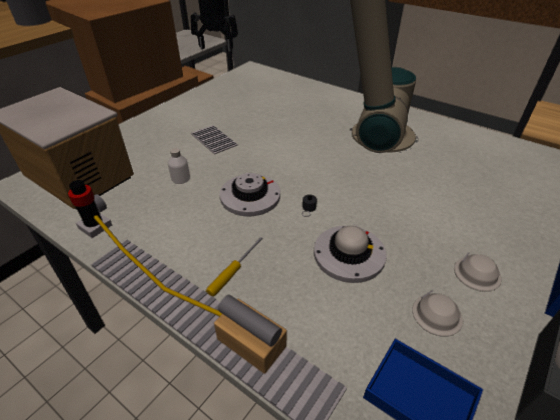

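View pics/top0.png

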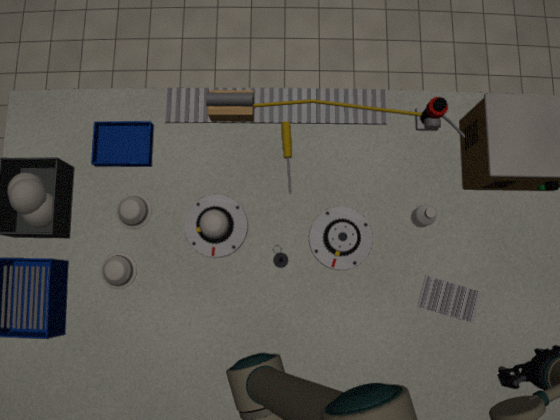

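```bash
cat > h.py <<'E'
from rig import manip
import cv2,numpy as np
from scipy.optimize import least_squares
from scipy.spatial.transform import Rotation as Ro
def world(n,d,c=None):
    c=c or manip.camera_model(n);K=np.array(c["mtx"]);k=c["k1"]
    v,u=np.mgrid[0:420,0:560]
    a=np.stack([(u-K[0,2])/K[0,0],(v-K[1,2])/K[1,1]],-1); p=a.copy()
    for _ in range(20): p=a/(1+k*(p**2).sum(-1,keepdims=True))
    X=np.concatenate([p*d[...,None],d[...,None]],-1)
    return (X-np.array(c["t"]))@np.array(c["R"])
def circ(P,r):
    f=lambda q:np.hypot(P[:,0]-q[0],P[:,1]-q[1])-r
    return least_squares(f,P[:,:2].mean(0),loss="soft_l1",f_scale=.001)
def angles(im,W,cen,zr=(.03,.06)):
    hsv=cv2.cvtColor(im,cv2.COLOR_RGB2HSV).astype(int);H,S,V=hsv[...,0],hsv[...,1],hsv[...,2]
    rr=np.hypot(W[...,0]-cen[0],W[...,1]-cen[1])
    y=(abs(H-26)<8)&(S>120)&(V>80)&(rr<.056)&(rr>.036)&(W[...,2]>.02)&(W[...,2]<.065)
    r=((H<8)|(H>172))&(S>120)&(V>60)&(rr>.05)&(rr<.09)&(W[...,2]<.03)
    o=[]
    for m in (y,r):
        P=W[m]
        if len(P)<3: o+= [None]; continue
        q=P[:,:2].mean(0)-cen
        o.append(np.arctan2(q[1],q[0]))
    ring=None
    if None not in o: ring=(o[0]-o[1]+np.pi)%(2*np.pi)-np.pi
    return o,ring,y.sum(),r.sum()
def axes():
    s=manip.get_state();q=s["ee_rot"];return s,Ro.from_quat([q[1],q[2],q[3],q[0]]).as_matrix()
E
python3 - <<'E'
from h import *
im=cv2.imread("pics/top0.png")[:,:,::-1].copy();d=np.load("pics/d.npy")
W=world("top",d)
for g in [(.557,.176),(.526,-.154)]:
    rr=np.hypot(W[...,0]-g[0],W[...,1]-g[1])
    m=((rr<.1)&(W[...,2]>.010)&(W[...,2]<.024)).astype(np.uint8)
    cs,_=cv2.findContours(m,cv2.RETR_EXTERNAL,cv2.CHAIN_APPROX_NONE);c=max(cs,key=cv2.contourArea)[:,0]
    P=W[c[:,1],c[:,0]];f=circ(P,.085);print(f.x,np.abs(f.fun).mean(),P[:,2].mean())
    top=((rr<.06)&(W[...,2]>.036)&(W[...,2]<.048)); print("ringtop mean z",np.median(W[top][:,2]), circ(W[top],.044).x)
    print(angles(im,W,f.x))
s,R=axes();print(np.round(R,3))
E
```

```text
[0.55651287 0.17770445] 0.002729699973094156 0.01718930575933993
ringtop mean z 0.043122723853584635 [0.55691549 0.17877216]
([np.float64(1.8927503596384865), np.float64(3.0597295271019047)], np.float64(-1.1669791674634182), np.int64(18), np.int64(20))
[ 0.52652067 -0.1540938 ] 0.0017939283228741868 0.017577138840249217
ringtop mean z 0.043523947392156516 [ 0.52754157 -0.15448747]
([np.float64(2.862412817966772), np.float64(2.8641598385180496)], np.float64(-0.0017470205512775117), np.int64(20), np.int64(21))
[[ 0.     0.406 -0.914]
 [-0.    -0.914 -0.406]
 [-1.     0.     0.   ]]
```

play_rows --pt "1 0 0 0 -1" --pt "1 0 0 0 -1" --pt "1 0 0 0 -1" --pt "1 0 0 0 -1" --pt "1 0 0 0 -1" --pt "1 0 0 0 -1" --pt "1 0 0 0 -1" --pt "1 0 0 0 -1" --pt "1 0 0 0 -1" --pt "1 0 0 0 -1" --pt "1 0 0 0 -1" --newtons 40

```text
clock: 1.8
position: [0.2333, -0.5256, 0.304]
ee_rot: [0.501, 0.499, 0.501, -0.499]
contact_force: [0.1, 0.6, -0.2]
width: -0.0001
```

play_rows --pt "1 0 0.5 -1 0" --pt "1 0 0.5 -1 0" --pt "1 0 0.5 -1 0" --pt "1 0 0.5 -1 0" --pt "1 0 0.5 -1 0" --pt "1 0 0.5 -1 0" --pt "1 0 0.5 -1 0" --pt "1 0 0.5 -1 0" --pt "1 0 0.5 -1 0" --pt "1 0 0.5 -1 0" --pt "1 0 0.5 -1 0" --pt "1 0 0.5 -1 0" --pt "1 0 0.5 -1 0" --pt "1 0 0.5 -1 0" --pt "1 0 0.5 -1 0" --pt "1 0 0.5 -1 0" --pt "1 0 0.5 -1 0" --pt "1 0 0.5 -1 0" --pt "1 0 0.5 -1 0" --pt "1 0 0.5 -1 0"

```text
clock: 3.8
position: [0.5344, 0.0755, 0.304]
ee_rot: [0.5, 0.5, 0.5, -0.5]
contact_force: [1.1, -1.2, -0.0]
width: 0.0
```

Run:
```python
from h import *
s,R=axes();print(np.round(R,3),s["position"],s["clock"],s["qpos"],s["contact_force"],s["width"])
c=manip.camera_model("wrist");print(c["R"],-np.array(c["R"]).T@c["t"])
im,d=manip.get_image("wrist");cv2.imwrite("pics/w1.png",im[:,:,::-1]);np.save("pics/w1.npy",d)
```

```text
[[ 0.     1.    -0.001]
 [-0.    -0.001 -1.   ]
 [-1.     0.     0.   ]] [0.53442951 0.07548275 0.30401519] 3.8 [ 1.14896705e-02  2.22560176e-01  1.57884912e+00 -2.20020020e-04
  1.33976077e+00  1.23954957e-02] [ 1.0906856  -1.21645425 -0.04336577] 2.0051043415635e-05
[[ 9.99998598e-01 -1.64050607e-03 -3.34703181e-04]
 [-1.49804993e-03 -9.65948927e-01  2.58728480e-01]
 [-7.47751821e-04 -2.58727616e-01 -9.65950031e-01]] [0.53478137 0.14068917 0.37305694]
```

View pics/w1.png

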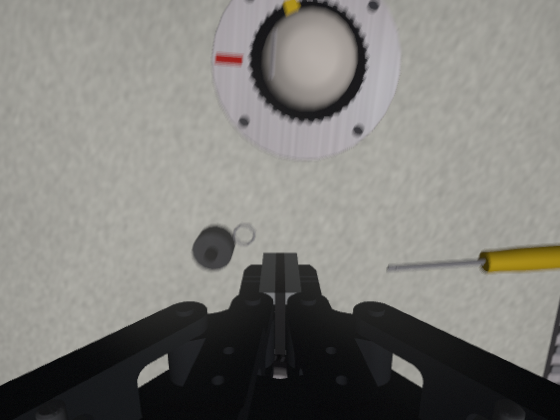

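Run:
```python
from h import *
im=cv2.imread("pics/w1.png")[:,:,::-1].copy();d=np.load("pics/w1.npy")
W=world("wrist",d)
g=np.array([.557,.178])
rr=np.hypot(W[...,0]-g[0],W[...,1]-g[1])
m=((rr<.1)&(W[...,2]>.010)&(W[...,2]<.024))
m&=(np.mgrid[0:420,0:560][0]>2)
P=W[m];ang=np.arctan2(P[:,1]-g[1],P[:,0]-g[0]);r=np.hypot(*(P[:,:2]-g).T)
E=[]
for b in np.arange(-np.pi,np.pi,.05):
    k=np.where((ang>=b)&(ang<b+.05))[0]
    if len(k)>3 and r[k].max()>.08: E.append(P[k[np.argmax(r[k])]])
E=np.array(E);f=circ(E,.085);print(len(E),f.x,np.abs(f.fun).mean(),E[:,2].mean(),least_squares(lambda q:np.hypot(E[:,0]-q[0],E[:,1]-q[1])-q[2],[.557,.178,.085]).x)
print(angles(im,W,f.x))
for v in range(245,300,8):
    print(v,[tuple(np.round(W[v,u],3)) if d[v,u]>0 else 0 for u in range(240,330,10)])
```

```text
69 [0.55992166 0.18278426] 0.0008456975148184398 0.016364673043531522 [0.55994519 0.18187559 0.0840764 ]
([np.float64(1.8748561909644592), np.float64(3.0403799095068162)], np.float64(-1.165523718542357), np.int64(183), np.int64(143))
245 [(np.float64(0.496), np.float64(0.01), np.float64(0.003)), (np.float64(0.506), np.float64(0.008), np.float64(-0.003)), (np.float64(0.517), np.float64(0.008), np.float64(-0.001)), (np.float64(0.528), np.float64(0.008), np.float64(-0.001)), (np.float64(0.538), np.float64(0.008), np.float64(-0.002)), (np.float64(0.549), np.float64(0.007), np.float64(-0.003)), (np.float64(0.559), np.float64(0.008), np.float64(-0.001)), (np.float64(0.57), np.float64(0.008), np.float64(-0.002)), (np.float64(0.581), np.float64(0.008), np.float64(-0.002))]
253 [(np.float64(0.496), np.float64(-0.001), np.float64(-0.001)), (np.float64(0.506), np.float64(-0.001), np.float64(-0.002)), (np.float64(0.517), np.float64(-0.0), np.float64(-0.0)), (np.float64(0.533), np.float64(0.091), np.float64(0.237)), (np.float64(0.537), np.float64(0.091), np.float64(0.236)), (np.float64(0.541), np
[... 2196 characters left out ...]
4(0.544), np.float64(0.091), np.float64(0.263)), (np.float64(0.548), np.float64(0.087), np.float64(0.255)), (np.float64(0.582), np.float64(-0.039), np.float64(-0.003))]
293 [(np.float64(0.524), np.float64(0.087), np.float64(0.261)), (np.float64(0.528), np.float64(0.093), np.float64(0.273)), (np.float64(0.531), np.float64(0.092), np.float64(0.271)), (np.float64(0.534), np.float64(0.09), np.float64(0.268)), (np.float64(0.537), np.float64(0.09), np.float64(0.267)), (np.float64(0.54), np.float64(0.091), np.float64(0.269)), (np.float64(0.543), np.float64(0.091), np.float64(0.269)), (np.float64(0.546), np.float64(0.093), np.float64(0.273)), (np.float64(0.55), np.float64(0.087), np.float64(0.261))]
```

play_rows --pt "1 0.97 0.1 -0.05 0" --pt "1 0.97 0.1 -0.05 0" --pt "1 0.97 0.1 -0.05 0" --pt "1 0.97 0.1 -0.05 0" --pt "1 0.97 0.1 -0.05 0" --pt "1 0.97 0.1 -0.05 0" --pt "1 0.9 0.1 -0.05 0" --pt "1 0 0 -0.1 0"

```text
clock: 4.65
position: [0.5529, 0.0873, 0.0991]
ee_rot: [-0.498, -0.498, -0.501, 0.502]
contact_force: [-0.9, -0.3, 0.0]
width: -0.0
```

Run:
```python
from h import *
s,R=axes();print(s["position"],s["clock"],s["contact_force"],s["moment"])
for n in ("scene","wrist"):
  im,d=manip.get_image(n);
  if n=="scene": im=cv2.resize(im[180:320,230:460],None,fx=3,fy=3)
  cv2.imwrite(f"pics/{n}2.png",im[:,:,::-1])
```

```text
[0.55292957 0.08726376 0.09906371] 4.65 [-0.89999939 -0.25658637  0.01275042] [ 0.03698513 -0.01737302 -0.04135045]
```

View pics/scene2.png

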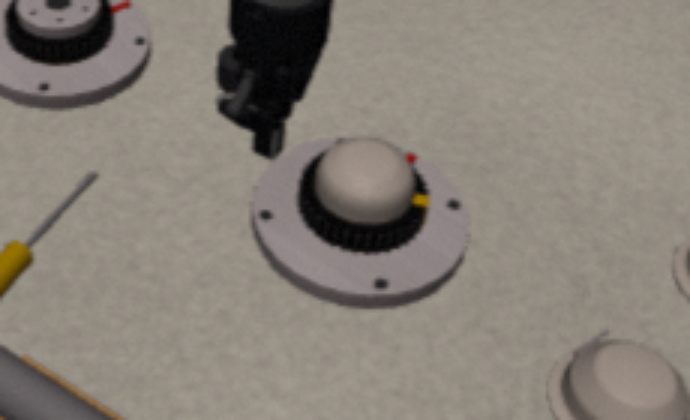

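View pics/wrist2.png

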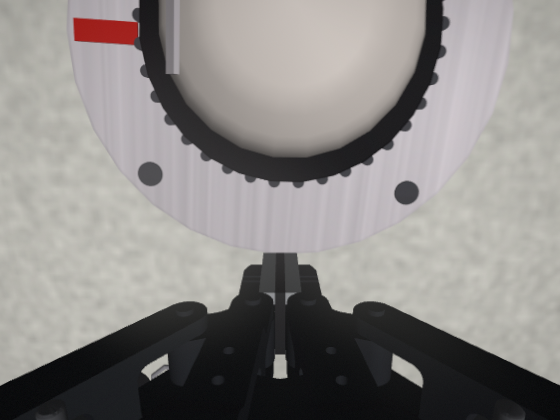

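play_rows --pt "1 0 0.07 -0.4 0" --pt "1 0 0.07 -0.4 0" --pt "1 0 0 -0.07 0" --pt "1 0 0 0 0"

```text
clock: 5.15
position: [0.5595, 0.1146, 0.1031]
ee_rot: [0.501, 0.5, 0.5, -0.499]
contact_force: [0.6, 0.2, 0.0]
width: -0.0002
```

play_rows --pt "1 0 0 -0.07 0" --pt "1 0 0 0 0"

```text
clock: 5.35
position: [0.5592, 0.1158, 0.1025]
ee_rot: [-0.5, -0.5, -0.5, 0.5]
contact_force: [0.9, 0.2, 0.4]
width: 0.0001
```

play_rows --pt "1 0 0 -0.07 0" --pt "1 0 0 0 0"

```text
clock: 5.55
position: [0.5592, 0.1165, 0.1024]
ee_rot: [-0.501, -0.499, -0.499, 0.501]
contact_force: [0.5, -4.4, 1.5]
width: 0.0002
```

```bash
cat > plan.py <<'E'
import numpy as np,sys
# plan.py x y phi0 phi1 [a b p step cx cy]
def poly(phi0,phi1,a,b,p,step,cx,cy,r=.050):
    pts=[];ph=np.arange(phi0,phi1+1e-6,step)
    sg=lambda v:0 if abs(v)<1e-9 else np.sign(v)
    last=None
    for f in ph:
        c,s=np.cos(np.radians(f)),np.sin(np.radians(f))
        if abs(c)<1e-9 or abs(s)<1e-9:
            # flat: two corner points
            e=1e-6;L=[]
            for g in (np.radians(f)-e,np.radians(f)+e):
                L.append(np.array([cx+(r-p)*np.cos(f*np.pi/180)+a*np.sign(np.cos(g)),cy+(r-p)*np.sin(f*np.pi/180)+b*np.sign(np.sin(g))]))
            n=int(np.ceil(np.linalg.norm(L[1]-L[0])/.0053))
            pts+=[L[0]+(L[1]-L[0])*k/n for k in range(n+1)]
        else: pts.append(np.array([cx+(r-p)*c+a*np.sign(c),cy+(r-p)*s+b*np.sign(s)]))
    return np.array(pts)
def rows(cur,pts,dz=0):
    out=[];cur=np.array(cur,float)
    for q in pts:
        d=(q-cur)/.03; ty=round(d[0],2);tz=round(-d[1],2)
        cur=cur+np.array([ty,-tz])*.03
        out.append([1,0,float(ty),float(tz),0])
    return out,cur
E
python3 - <<'E'
from plan import *
# commanded now approx
pts=poly(-90,-24,.007,.0115,.001,6,.557,.178)
pts=pts[pts[:,0]>.5592+.001]
r,c=rows((.5592,.1180),pts);print(r,c,len(r))
E
```

```text
[[1, 0, 0.16, 0.02, 0], [1, 0, 0.17, -0.01, 0], [1, 0, 0.17, -0.03, 0], [1, 0, 0.16, -0.04, 0], [1, 0, 0.16, -0.06, 0], [1, 0, 0.16, -0.08, 0], [1, 0, 0.14, -0.1, 0], [1, 0, 0.13, -0.1, 0], [1, 0, 0.12, -0.12, 0], [1, 0, 0.11, -0.14, 0], [1, 0, 0.09, -0.14, 0], [1, 0, 0.08, -0.15, 0]] [0.6087 0.1465] 12
```

play_rows --pt "1 0 0.16 -0.03 0" --pt "1 0 0.17 -0.01 0" --pt "1 0 0.17 -0.03 0" --pt "1 0 0.16 -0.04 0" --pt "1 0 0.16 -0.06 0"

```text
clock: 6.05
position: [0.5841, 0.1227, 0.1021]
ee_rot: [-0.5, -0.5, -0.5, 0.501]
contact_force: [-1.9, -3.2, 1.2]
width: -0.0001
```

Run:
```python
from h import *
s,R=axes();print(s["position"],s["clock"],s["contact_force"],s["moment"])
for n in ("scene","top"):
  im,d=manip.get_image(n);
  print(angles(im,world(n,d),np.array([.557,.178])))
  if n=="scene": im=im[180:320,230:460]
  else: im=im[170:290,140:300]
  im=cv2.resize(im,None,fx=3,fy=3)
  cv2.imwrite(f"pics/{n}3.png",im[:,:,::-1])
```

```text
[0.58408106 0.12274396 0.10213684] 6.05 [-1.86515005 -3.23439595  1.16517186] [-0.49597652  0.16522047 -0.01109599]
([np.float64(2.3724118053058136), np.float64(3.0848021142437347)], np.float64(-0.7123903089379211), np.int64(12), np.int64(6))
([np.float64(2.399116619238709), None], None, np.int64(17), np.int64(0))
```

View pics/scene3.png

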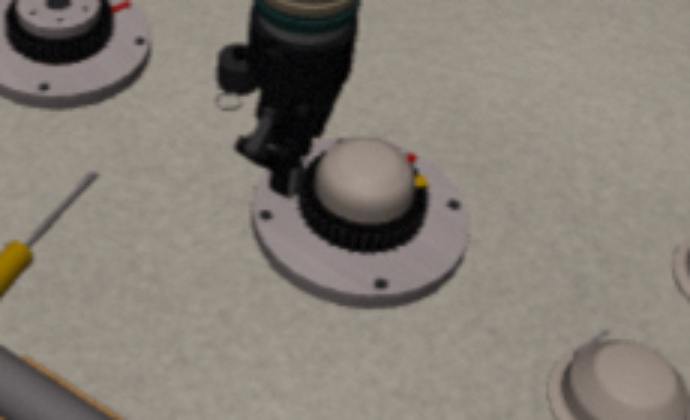

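View pics/top3.png

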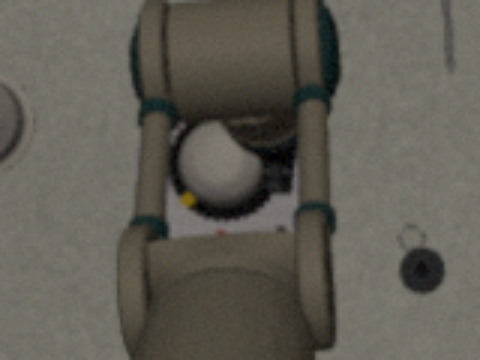

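Run:
```python
from plan import *
pts=poly(-60,6,.007,.0115,.0022,6,.557,.178)
r,c=rows((.5838,.1231),pts);print(r,c,len(r))
pts=poly(12,84,.007,.0115,.0022,6,.557,.178)
r,c=rows(c,pts);print(r,c,len(r))
```

```text
[[1, 0, 0.14, -0.07, 0], [1, 0, 0.14, -0.09, 0], [1, 0, 0.13, -0.1, 0], [1, 0, 0.11, -0.12, 0], [1, 0, 0.11, -0.13, 0], [1, 0, 0.09, -0.14, 0], [1, 0, 0.08, -0.15, 0], [1, 0, 0.06, -0.15, 0], [1, 0, 0.04, -0.17, 0], [1, 0, 0.02, -0.16, 0], [1, 0, 0.01, -0.17, 0], [1, 0, 0.0, -0.15, 0], [1, 0, 0.0, -0.15, 0], [1, 0, 0.0, -0.16, 0], [1, 0, 0.0, -0.15, 0], [1, 0, 0.0, -0.15, 0], [1, 0, -0.01, -0.17, 0]] [0.6114 0.1945] 17
[[1, 0, -0.02, -0.16, 0], [1, 0, -0.04, -0.17, 0], [1, 0, -0.06, -0.15, 0], [1, 0, -0.08, -0.15, 0], [1, 0, -0.09, -0.14, 0], [1, 0, -0.11, -0.13, 0], [1, 0, -0.11, -0.12, 0], [1, 0, -0.13, -0.1, 0], [1, 0, -0.14, -0.09, 0], [1, 0, -0.15, -0.08, 0], [1, 0, -0.16, -0.06, 0], [1, 0, -0.16, -0.04, 0], [1, 0, -0.16, -0.03, 0]] [0.5691 0.2371] 13
```

play_rows --pt "1 0 0.14 -0.07 0" --pt "1 0 0.14 -0.09 0" --pt "1 0 0.13 -0.1 0" --pt "1 0 0.11 -0.12 0" --pt "1 0 0.11 -0.13 0" --pt "1 0 0.09 -0.14 0" --pt "1 0 0.08 -0.15 0" --pt "1 0 0.06 -0.15 0"

```text
clock: 6.95
position: [0.6129, 0.1513, 0.103]
ee_rot: [0.502, 0.502, 0.498, -0.498]
contact_force: [6.0, -4.5, -1.0]
width: 0.0002
```

play_rows --pt "1 0 0.04 -0.17 0" --pt "1 0 0.02 -0.16 0" --pt "1 0 0.01 -0.17 0" --pt "1 0 0.0 -0.15 0" --pt "1 0 0.0 -0.15 0"

```text
clock: 7.45
position: [0.6178, 0.1764, 0.1039]
ee_rot: [0.503, 0.504, 0.497, -0.496]
contact_force: [10.0, -1.9, -2.2]
width: -0.0002
```

```bash
cat > look.py <<'E'
from h import *
import sys
s,R=axes();print(s["position"],s["clock"],np.round(s["contact_force"],1))
out=[]
for n in ("scene","top"):
  im,d=manip.get_image(n);o=angles(im,world(n,d),np.array([.557,.178]));
  y=None if o[0][0] is None else round((o[0][0]-3.05+np.pi)%(2*np.pi)-np.pi,3)
  print(n,"ring mod",y,o[2:])
  im=im[180:300,250:430] if n=="scene" else im[170:290,130:310]
  out.append(cv2.resize(im,None,fx=2.2,fy=2.2))
cv2.imwrite(f"pics/{sys.argv[1]}.png",np.hstack(out)[:,:,::-1])
E
python3 look.py l4
```

```text
[0.61784998 0.17635475 0.10391723] 7.45 [10.  -1.9 -2.2]
scene ring mod None (np.int64(0), np.int64(6))
top ring mod None (np.int64(0), np.int64(0))
```

View pics/l4.png

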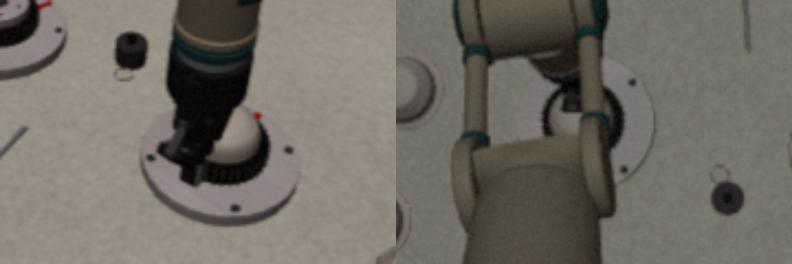

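Run:
```python
from plan import *
A=(.012,.0115,.0045,6,.557,.178)
pts=np.vstack([[.6140,.1800],[.6140,.1850],[.614,.19],poly(6,84,*A)])
r,c=rows((.6117,.1756),pts);print(r,c,len(r))
pts=poly(90,150,*A)
r,c=rows(c,pts);print(r,c,len(r))
```

```text
[[1, 0, 0.08, -0.15, 0], [1, 0, -0.0, -0.16, 0], [1, 0, -0.0, -0.17, 0], [1, 0, 0.01, -0.14, 0], [1, 0, -0.03, -0.16, 0], [1, 0, -0.04, -0.15, 0], [1, 0, -0.06, -0.15, 0], [1, 0, -0.07, -0.14, 0], [1, 0, -0.09, -0.13, 0], [1, 0, -0.1, -0.13, 0], [1, 0, -0.11, -0.11, 0], [1, 0, -0.12, -0.1, 0], [1, 0, -0.13, -0.09, 0], [1, 0, -0.15, -0.07, 0], [1, 0, -0.14, -0.06, 0], [1, 0, -0.16, -0.04, 0], [1, 0, -0.15, -0.02, 0]] [0.5739 0.2347] 17
[[1, 0, -0.16, -0.01, 0], [1, 0, -0.16, -0.0, 0], [1, 0, -0.16, -0.0, 0], [1, 0, -0.16, -0.0, 0], [1, 0, -0.16, -0.0, 0], [1, 0, -0.16, -0.0, 0], [1, 0, -0.16, 0.01, 0], [1, 0, -0.16, 0.02, 0], [1, 0, -0.15, 0.04, 0], [1, 0, -0.15, 0.06, 0], [1, 0, -0.14, 0.07, 0], [1, 0, -0.13, 0.09, 0], [1, 0, -0.13, 0.1, 0], [1, 0, -0.11, 0.11, 0], [1, 0, -0.1, 0.13, 0], [1, 0, -0.09, 0.13, 0]] [0.5055 0.2122] 16
```

play_rows --pt "1 0 0.08 -0.15 0" --pt "1 0 0 -0.16 0" --pt "1 0 0 -0.17 0" --pt "1 0 0.01 -0.14 0" --pt "1 0 -0.03 -0.16 0" --pt "1 0 -0.04 -0.15 0" --pt "1 0 -0.06 -0.15 0" --pt "1 0 -0.07 -0.14 0" --pt "1 0 -0.09 -0.13 0"

```text
clock: 8.45
position: [0.6051, 0.2163, 0.1021]
ee_rot: [-0.499, -0.5, -0.5, 0.501]
contact_force: [2.1, -0.4, -0.2]
width: 0.0002
```

play_rows --pt "1 0 -0.1 -0.13 0" --pt "1 0 -0.11 -0.11 0" --pt "1 0 -0.12 -0.1 0" --pt "1 0 -0.13 -0.09 0" --pt "1 0 -0.15 -0.07 0" --pt "1 0 -0.14 -0.06 0" --pt "1 0 -0.16 -0.04 0" --pt "1 0 -0.15 -0.02 0" --pt "1 0 -0.16 -0.01 0" --pt "1 0 -0.16 0 0"

```text
clock: 9.45
position: [0.5649, 0.2364, 0.1027]
ee_rot: [0.499, 0.502, 0.5, -0.499]
contact_force: [3.5, 6.7, -1.2]
width: -0.0004
```

```bash
python3 look.py l5
```

```text
[0.56491776 0.23638284 0.10267667] 9.45 [ 3.5  6.7 -1.2]
scene ring mod 2.253 (np.int64(16), np.int64(1))
top ring mod 2.283 (np.int64(19), np.int64(20))
```

View pics/l5.png

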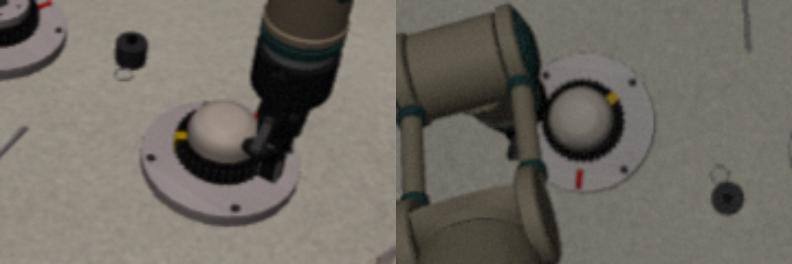

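Run:
```python
from plan import *
A=(.012,.0115,.0045,6,.557,.178)
pts=poly(156,264,*A)
r,c=rows((.5055,.2122),pts);print(r,c,len(r))
pts=poly(270,354,*A)
r,c=rows(c,pts);print(r,c,len(r))
```

```text
[[1, 0, -0.07, 0.14, 0], [1, 0, -0.06, 0.15, 0], [1, 0, -0.04, 0.15, 0], [1, 0, -0.02, 0.16, 0], [1, 0, -0.01, 0.16, 0], [1, 0, 0.0, 0.15, 0], [1, 0, 0.0, 0.15, 0], [1, 0, 0.0, 0.16, 0], [1, 0, 0.0, 0.15, 0], [1, 0, 0.0, 0.15, 0], [1, 0, 0.01, 0.16, 0], [1, 0, 0.02, 0.16, 0], [1, 0, 0.04, 0.15, 0], [1, 0, 0.06, 0.15, 0], [1, 0, 0.07, 0.14, 0], [1, 0, 0.09, 0.13, 0], [1, 0, 0.1, 0.13, 0], [1, 0, 0.11, 0.11, 0], [1, 0, 0.13, 0.1, 0], [1, 0, 0.13, 0.09, 0], [1, 0, 0.14, 0.07, 0], [1, 0, 0.15, 0.06, 0], [1, 0, 0.15, 0.04, 0], [1, 0, 0.16, 0.02, 0]] [0.5403 0.1213] 24
[[1, 0, 0.16, 0.01, 0], [1, 0, 0.16, -0.0, 0], [1, 0, 0.16, -0.0, 0], [1, 0, 0.16, -0.0, 0], [1, 0, 0.16, -0.0, 0], [1, 0, 0.16, -0.0, 0], [1, 0, 0.16, -0.01, 0], [1, 0, 0.15, -0.02, 0], [1, 0, 0.16, -0.04, 0], [1, 0, 0.14, -0.06, 0], [1, 0, 0.15, -0.07, 0], [1, 0, 0.13, -0.09, 0], [1, 0, 0.12, -0.1, 0], [1, 0, 0.11, -0.11, 0], [1, 0, 0.1, -0.13, 0], [1, 0, 0.09, -0.13, 0], [1, 0, 0.07, -0.14, 0], [1, 0, 0.06, -0.15, 0], [1, 0, 0.04, -0.15, 0], [1, 0, 0.03, -0.16, 0]] [0.6144 0.1618] 20
```

play_rows --pt "1 0 -0.16 0 0" --pt "1 0 -0.16 0 0" --pt "1 0 -0.16 0 0" --pt "1 0 -0.16 0 0" --pt "1 0 -0.16 0.01 0" --pt "1 0 -0.16 0.02 0" --pt "1 0 -0.15 0.04 0" --pt "1 0 -0.15 0.06 0" --pt "1 0 -0.14 0.07 0" --pt "1 0 -0.13 0.09 0" --pt "1 0 -0.13 0.1 0" --pt "1 0 -0.11 0.11 0" --pt "1 0 -0.1 0.13 0" --pt "1 0 -0.09 0.13 0"

```text
clock: 10.95
position: [0.5043, 0.2121, 0.1021]
ee_rot: [-0.499, -0.5, -0.5, 0.501]
contact_force: [-1.7, 3.9, 1.0]
width: 0.0005
```

play_rows --pt "1 0 -0.07 0.14 0" --pt "1 0 -0.06 0.15 0" --pt "1 0 -0.04 0.15 0" --pt "1 0 -0.02 0.16 0" --pt "1 0 -0.01 0.16 0" --pt "1 0 0 0.15 0" --pt "1 0 0 0.15 0" --pt "1 0 0 0.16 0"

```text
clock: 11.75
position: [0.4949, 0.1745, 0.1015]
ee_rot: [-0.498, -0.497, -0.502, 0.503]
contact_force: [-7.8, 2.3, 4.7]
width: -0.0001
```

```bash
python3 look.py l6
```

```text
[0.49485689 0.17452704 0.1015222 ] 11.75 [-7.8  2.3  4.7]
scene ring mod -2.077 (np.int64(24), np.int64(4))
top ring mod None (np.int64(0), np.int64(0))
```

View pics/l6.png

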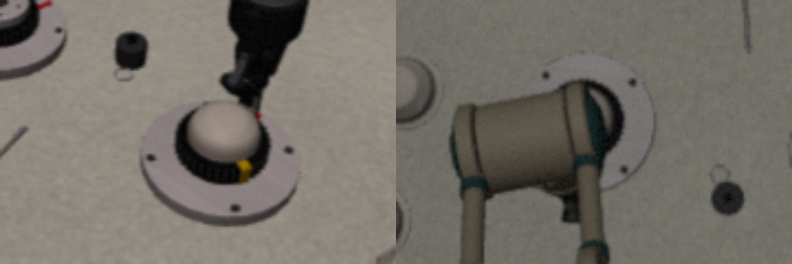

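play_rows --pt "1 0 0 0.15 0" --pt "1 0 0 0.15 0" --pt "1 0 0.01 0.16 0" --pt "1 0 0.02 0.16 0" --pt "1 0 0.04 0.15 0" --pt "1 0 0.06 0.15 0" --pt "1 0 0.07 0.14 0" --pt "1 0 0.09 0.13 0" --pt "1 0 0.1 0.13 0" --pt "1 0 0.11 0.11 0" --pt "1 0 0.13 0.1 0" --pt "1 0 0.13 0.09 0" --pt "1 0 0.14 0.07 0" --pt "1 0 0.15 0.06 0" --pt "1 0 0.15 0.04 0" --pt "1 0 0.16 0.02 0"

```text
clock: 13.45
position: [0.5401, 0.1195, 0.1023]
ee_rot: [-0.501, -0.498, -0.5, 0.501]
contact_force: [-6.0, -9.2, 2.7]
width: 0.0
```

```bash
python3 look.py l7
```

```text
[0.54008979 0.11949525 0.1023268 ] 13.45 [-6.  -9.2  2.7]
scene ring mod -0.519 (np.int64(9), np.int64(5))
top ring mod -0.5 (np.int64(18), np.int64(20))
```

View pics/l7.png

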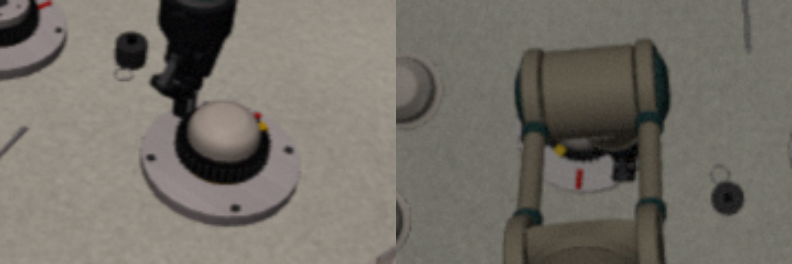

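play_rows --pt "1 0 0.16 0.01 0" --pt "1 0 0.16 0 0" --pt "1 0 0.16 0 0" --pt "1 0 0.16 0 0" --pt "1 0 0.16 0 0" --pt "1 0 0.16 0 0" --pt "1 0 0.16 -0.01 0" --pt "1 0 0.15 -0.02 0" --pt "1 0 0.16 -0.04 0" --pt "1 0 0.14 -0.06 0" --pt "1 0 0.15 -0.07 0" --pt "1 0 0.13 -0.09 0" --pt "1 0 0.12 -0.1 0" --pt "1 0 0.11 -0.11 0" --pt "1 0 0.1 -0.13 0"

```text
clock: 15.05
position: [0.607, 0.1398, 0.1027]
ee_rot: [0.501, 0.501, 0.499, -0.5]
contact_force: [2.5, -4.0, 0.9]
width: -0.0001
```

```bash
python3 look.py l8;  python3 - <<'E'
from plan import *
A=(.012,.0115,.0045,6,.557,.178)
pts=poly(0,84,*A)
r,c=rows((.6144,.1618),pts);print(r,c,len(r))
pts=poly(90,174,*A)
r,c=rows(c,pts);print(r,c,len(r))
E
```

```text
[0.60701387 0.13981233 0.10267203] 15.05 [ 2.5 -4.   0.9]
scene ring mod None (np.int64(0), np.int64(5))
top ring mod 1.017 (np.int64(8), np.int64(0))
[[1, 0, 0.0, -0.16, 0], [1, 0, 0.0, -0.15, 0], [1, 0, 0.0, -0.15, 0], [1, 0, 0.0, -0.16, 0], [1, 0, 0.0, -0.15, 0], [1, 0, 0.0, -0.15, 0], [1, 0, -0.0, -0.16, 0], [1, 0, -0.03, -0.16, 0], [1, 0, -0.04, -0.15, 0], [1, 0, -0.06, -0.15, 0], [1, 0, -0.07, -0.14, 0], [1, 0, -0.09, -0.13, 0], [1, 0, -0.1, -0.13, 0], [1, 0, -0.11, -0.11, 0], [1, 0, -0.12, -0.1, 0], [1, 0, -0.13, -0.09, 0], [1, 0, -0.15, -0.07, 0], [1, 0, -0.14, -0.06, 0], [1, 0, -0.16, -0.04, 0], [1, 0, -0.15, -0.02, 0]] [0.5739 0.2347] 20
[[1, 0, -0.16, -0.01, 0], [1, 0, -0.16, -0.0, 0], [1, 0, -0.16, -0.0, 0], [1, 0, -0.16, -0.0, 0], [1, 0, -0.16, -0.0, 0], [1, 0, -0.16, -0.0, 0], [1, 0, -0.16, 0.01, 0], [1, 0, -0.16, 0.02, 0], [1, 0, -0.15, 0.04, 0], [1, 0, -0.15, 0.06, 0], [1, 0, -0.14, 0.07, 0], [1, 0, -0.13, 0.09, 0], [1, 0, -0.13, 0.1, 0], [1, 0, -0.11, 0.11, 0], [1, 0, -0.1, 0.13, 0], [1, 0, -0.09, 0.13, 0], [1, 0, -0.07, 0.14, 0], [1, 0, -0.06, 0.15, 0], [1, 0, -0.04, 0.15, 0], [1, 0, -0.02, 0.16, 0]] [0.4998 0.1942] 20
```

View pics/l8.png

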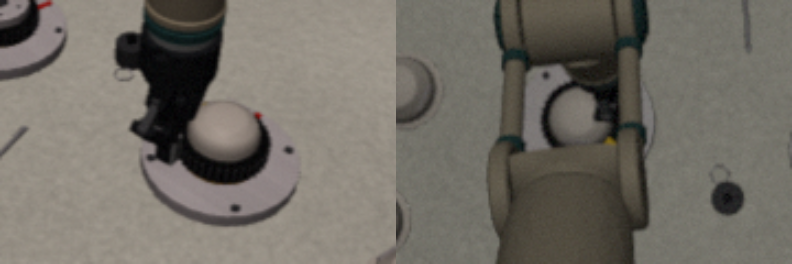

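play_rows --pt "1 0 0.09 -0.13 0" --pt "1 0 0.07 -0.14 0" --pt "1 0 0.06 -0.15 0" --pt "1 0 0.04 -0.15 0" --pt "1 0 0.03 -0.16 0" --pt "1 0 0 -0.16 0" --pt "1 0 0 -0.15 0" --pt "1 0 0 -0.15 0" --pt "1 0 0 -0.16 0" --pt "1 0 0 -0.15 0" --pt "1 0 0 -0.15 0" --pt "1 0 0 -0.16 0" --pt "1 0 -0.03 -0.16 0" --pt "1 0 -0.04 -0.15 0" --pt "1 0 -0.06 -0.15 0"

```text
clock: 16.65
position: [0.6109, 0.2086, 0.1026]
ee_rot: [0.5, 0.501, 0.5, -0.5]
contact_force: [4.1, -0.3, 0.4]
width: -0.0001
```

play_rows --pt "1 0 -0.07 -0.14 0" --pt "1 0 -0.09 -0.13 0" --pt "1 0 -0.1 -0.13 0" --pt "1 0 -0.11 -0.11 0" --pt "1 0 -0.12 -0.1 0" --pt "1 0 -0.13 -0.09 0" --pt "1 0 -0.15 -0.07 0" --pt "1 0 -0.14 -0.06 0" --pt "1 0 -0.16 -0.04 0" --pt "1 0 -0.15 -0.02 0"

```text
clock: 17.65
position: [0.574, 0.2355, 0.1024]
ee_rot: [0.499, 0.501, 0.5, -0.5]
contact_force: [3.4, 3.0, -1.7]
width: 0.0003
```

```bash
python3 look.py l9
```

```text
[0.57399027 0.23545067 0.10241378] 17.65 [ 3.4  3.  -1.7]
scene ring mod -3.024 (np.int64(29), np.int64(0))
top ring mod -2.955 (np.int64(18), np.int64(19))
```

View pics/l9.png

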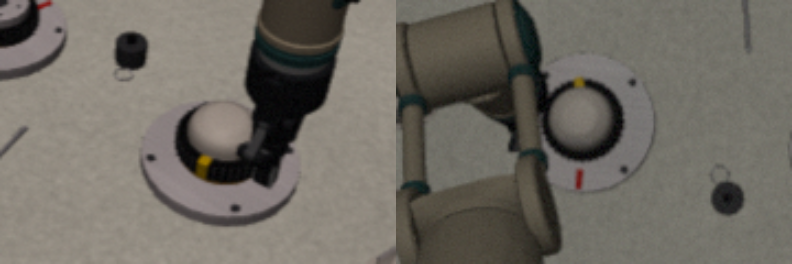

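play_rows --pt "1 0 -0.16 -0.01 0" --pt "1 0 -0.16 0 0" --pt "1 0 -0.16 0 0" --pt "1 0 -0.16 0 0" --pt "1 0 -0.16 0 0" --pt "1 0 -0.16 0 0" --pt "1 0 -0.16 0.01 0" --pt "1 0 -0.16 0.02 0" --pt "1 0 -0.15 0.04 0" --pt "1 0 -0.15 0.06 0" --pt "1 0 -0.14 0.07 0" --pt "1 0 -0.13 0.09 0" --pt "1 0 -0.13 0.1 0" --pt "1 0 -0.11 0.11 0" --pt "1 0 -0.1 0.13 0" --pt "1 0 -0.09 0.13 0" --pt "1 0 -0.07 0.14 0" --pt "1 0 -0.06 0.15 0" --pt "1 0 -0.04 0.15 0" --pt "1 0 -0.02 0.16 0"

```text
clock: 19.75
position: [0.4961, 0.1936, 0.1018]
ee_rot: [-0.498, -0.498, -0.501, 0.503]
contact_force: [-6.8, 3.3, 4.4]
width: 0.0001
```

play_rows --pt "1 0 -0.01 0.16 0" --pt "1 0 0 0.15 0" --pt "1 0 0 0.15 0" --pt "1 0 0 0.16 0"

```text
clock: 20.15
position: [0.4945, 0.1745, 0.1014]
ee_rot: [-0.497, -0.497, -0.502, 0.504]
contact_force: [-7.9, 2.1, 5.1]
width: 0.0004
```

```bash
python3 look.py l10
```

```text
[0.49451276 0.17445943 0.10137562] 20.15 [-7.9  2.1  5.1]
scene ring mod -0.649 (np.int64(15), np.int64(2))
top ring mod None (np.int64(0), np.int64(0))
```

View pics/l10.png

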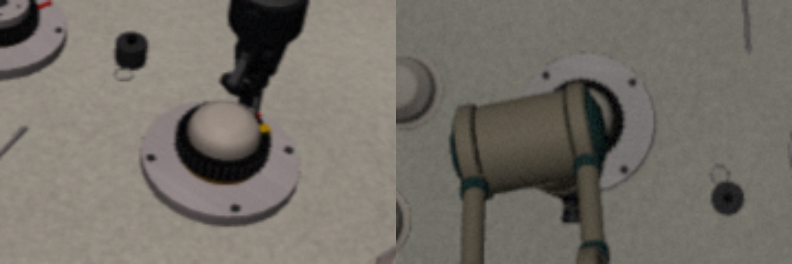

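play_rows --pt "1 0 0 0.15 0" --pt "1 0 0 0.15 0" --pt "1 0 0.01 0.16 0" --pt "1 0 0.02 0.16 0" --pt "1 0 0.04 0.15 0"

```text
clock: 20.75
position: [0.4999, 0.1515, 0.1018]
ee_rot: [-0.499, -0.499, -0.5, 0.502]
contact_force: [-5.6, 0.8, 1.6]
width: 0.0003
```

```bash
python3 look.py l11
```

```text
[0.49989493 0.15151531 0.10175521] 20.75 [-5.6  0.8  1.6]
scene ring mod None (np.int64(2), np.int64(0))
top ring mod None (np.int64(0), np.int64(0))
```

View pics/l11.png

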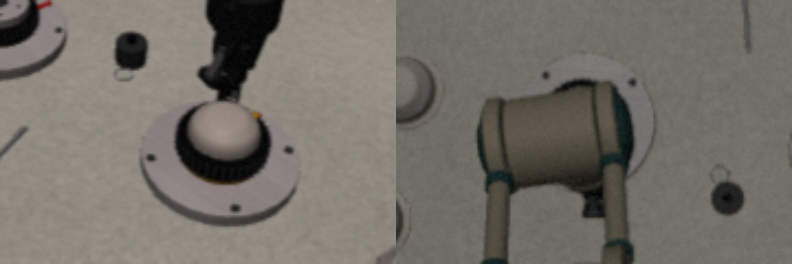

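play_rows --pt "1 0 -0.4 0.3 0" --pt "1 0 -0.6 0.5 0" --pt "1 -0.5 -0.2 1 0" --pt "1 -1 0 1 0" --pt "1 -1 0.5 0.2 0" --pt "1 -1 0.5 0 0" --pt "1 -1 0.5 0 0" --pt "1 0 0 0 0"

```text
clock: 21.65
position: [0.5167, 0.0614, 0.2422]
ee_rot: [0.504, 0.504, 0.495, -0.497]
contact_force: [1.0, -0.3, -0.2]
width: 0.0003
```

```bash
python3 look.py l12
python3 - <<'E'
from h import *
im,d=manip.get_image("wrist");W=world("wrist",d);cv2.imwrite("pics/w12.png",im[:,:,::-1])
print(angles(im,W,np.array([.5599,.1825])))
E
```

```text
[0.51668483 0.06139214 0.24216317] 21.65 [ 1.  -0.3 -0.2]
scene ring mod -0.136 (np.int64(3), np.int64(1))
top ring mod None (np.int64(0), np.int64(0))
([np.float64(3.0364141530676303), np.float64(-3.135210729759493)], np.float64(-0.11156042435246327), np.int64(368), np.int64(388))
```

View pics/w12.png

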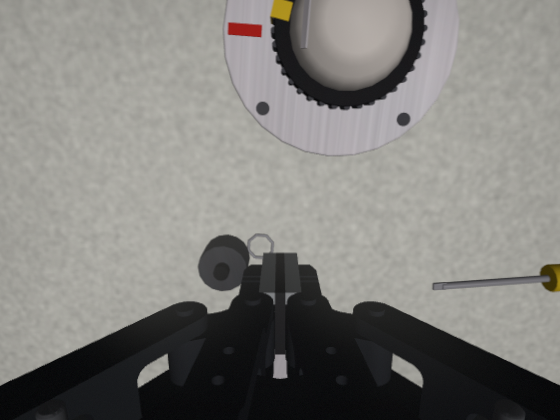

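View pics/l12.png

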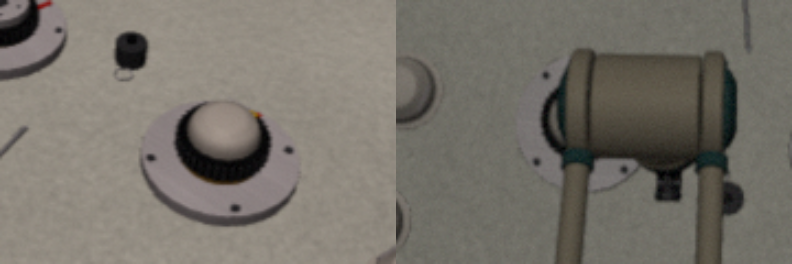

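play_rows --pt "1 0 0.5 -0.8 0" --pt "1 0 0.4 -0.8 0" --pt "1 0 0 0 0" --pt "1 0 0 0 0"

```text
clock: 22.2
position: [0.5366, 0.1105, 0.2357]
ee_rot: [-0.5, -0.499, -0.501, 0.501]
contact_force: [-0.6, 1.3, 0.6]
width: -0.0001
```

```bash
cat > wl.py <<'E'
from h import *
import sys
s=manip.get_state();c=manip.camera_model("wrist")
im,d=manip.get_image("wrist");W=world("wrist",d,c);cv2.imwrite(f"pics/{sys.argv[1]}.png",im[:,:,::-1])
print(s["position"],s["clock"])
# ring centre from dome/ring-top points
for g in ([.5599,.1825],[.557,.178]): print(angles(im,W,np.array(g)))
rr=np.hypot(W[...,0]-.559,W[...,1]-.181)
m=((rr<.1)&(W[...,2]>.010)&(W[...,2]<.024))
P=W[m];g=np.array([.559,.181]);ang=np.arctan2(P[:,1]-g[1],P[:,0]-g[0]);r=np.hypot(*(P[:,:2]-g).T);E=[]
for b in np.arange(-np.pi,np.pi,.05):
    k=np.where((ang>=b)&(ang<b+.05))[0]
    if len(k)>3 and r[k].max()>.08: E.append(P[k[np.argmax(r[k])]])
f=circ(np.array(E),.0845);print("centre",f.x,angles(im,W,f.x))
t=(rr<.055)&(W[...,2]>.046)&(W[...,2]<.056);print("ring top z",np.median(W[t][:,2]) if t.any() else None)
E
python3 wl.py w13
```

```text
[0.53664603 0.11048908 0.23570486] 22.2
([np.float64(3.0295351234113292), np.float64(-3.1346952831093597)], np.float64(-0.11895490065889724), np.int64(339), np.int64(334))
([np.float64(2.9195029673145076), np.float64(3.0833855691630743)], np.float64(-0.16388260184856662), np.int64(339), np.int64(334))
centre [0.55695757 0.17703243] ([np.float64(2.89776861233125), np.float64(3.0693259235293127)], np.float64(-0.17155731119806283), np.int64(339), np.int64(334))
ring top z 0.04887501390031809
```

View pics/w13.png

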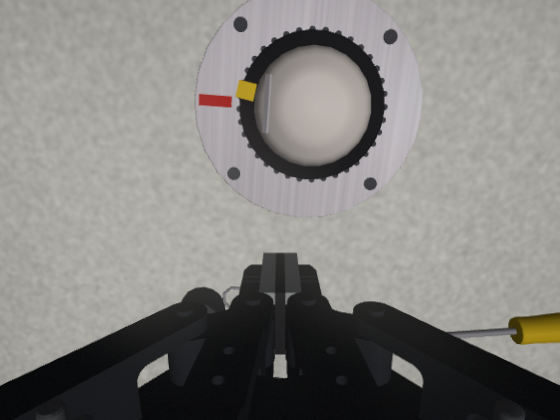

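play_rows --pt "1 0.2 0.3 0.6 0" --pt "1 0.8 0.3 0 0" --pt "1 0.9 0 0 0" --pt "1 0.9 0 0 0" --pt "1 0.9 0 0 0" --pt "1 0.7 0 0 0" --pt "1 0 0 0 0"

```text
clock: 22.95
position: [0.5526, 0.0913, 0.1022]
ee_rot: [-0.498, -0.498, -0.501, 0.503]
contact_force: [-1.1, -0.1, 0.2]
width: -0.0001
```

play_rows --pt "1 0 0 -0.3 0" --pt "1 0 0 -0.3 0" --pt "1 0 0 -0.16 0" --pt "1 0 0 -0.1 0" --pt "1 0 0 -0.06 0" --pt "1 0 0 0 0"

```text
clock: 23.55
position: [0.5564, 0.117, 0.1067]
ee_rot: [0.503, 0.498, 0.498, -0.5]
contact_force: [0.4, -13.0, 4.0]
width: 0.0004
```

Contact made (13 N). Slide +X about 9 mm, then back straight off.

play_rows --pt "1 0 0.1 0.02 0" --pt "1 0 0.1 0 0" --pt "1 0 0.1 0 0" --pt "1 0 0 0.3 0" --pt "1 0 0 0.6 0" --pt "1 -0.8 0 0.2 0" --pt "1 -1 0 0 0" --pt "1 -1 0 0 0" --pt "1 -1 0 0 0" --pt "1 -0.6 -0.4 -0.4 0" --pt "1 0 -0.3 -0.4 0" --pt "1 0 0 0 0" --pt "1 0 0 0 0"

```text
clock: 24.85
position: [0.5427, 0.1107, 0.2361]
ee_rot: [-0.5, -0.499, -0.5, 0.501]
contact_force: [-0.7, -0.8, 0.5]
width: -0.0
```

```bash
python3 wl.py w14
```

```text
[0.54272671 0.11071622 0.23614201] 24.85
([np.float64(-3.0951231599758073), np.float64(-3.1344097715500476)], np.float64(0.03928661157424029), np.int64(331), np.int64(333))
([np.float64(3.0884670090941078), np.float64(3.083366648183298)], np.float64(0.005100360910809787), np.int64(331), np.int64(333))
centre [0.55707539 0.17711134] ([np.float64(3.068381667624015), np.float64(3.070509101164697)], np.float64(-0.002127433540681789), np.int64(331), np.int64(333))
ring top z 0.04896479785042062
```

View pics/w14.png

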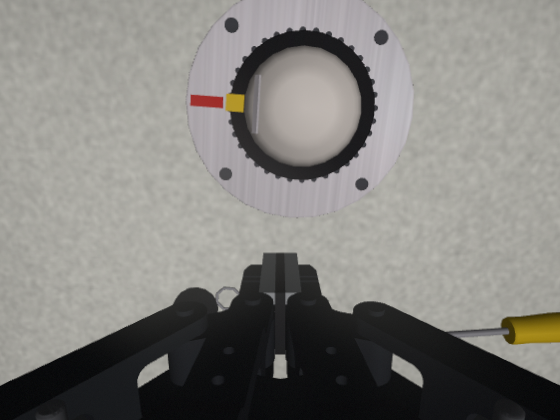

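play_rows --pt "1 -1 -0.5 0 0" --pt "1 -1 -1 0 0" --pt "1 0 -1 0.5 0" --pt "1 0 -1 1 0" --pt "1 0 -1 1 0" --pt "1 0 -1 1 0" --pt "1 0 -0.5 1 0" --pt "1 0 0 1 0" --pt "1 0 0 1 0" --pt "1 0 0 1 0" --pt "1 0 0 1 0" --pt "1 0 0 1 0" --pt "1 0 0 1 0" --pt "1 0 0 1 0" --pt "1 0 0 1 0" --pt "1 0 0 0 0" --pt "1 0 0 0 0"

```text
clock: 26.6
position: [0.3629, -0.265, 0.2961]
ee_rot: [0.498, 0.501, 0.5, -0.501]
contact_force: [-1.0, 0.5, -0.9]
width: -0.0001
```

```bash
python3 look.py l15
python3 - <<'E'
from h import *
im,d=manip.get_image("top");cv2.imwrite("pics/top15.png",im[:,:,::-1])
print(angles(im,world("top",d),np.array([.5265,-.154])))
E
```

```text
[ 0.36285115 -0.26495347  0.29607949] 26.6 [-1.   0.5 -0.9]
scene ring mod None (np.int64(1), np.int64(3))
top ring mod 0.005 (np.int64(21), np.int64(20))
([np.float64(2.8664142276258353), np.float64(2.864801005128867)], np.float64(0.0016132224969682696), np.int64(21), np.int64(21))
```

View pics/top15.png

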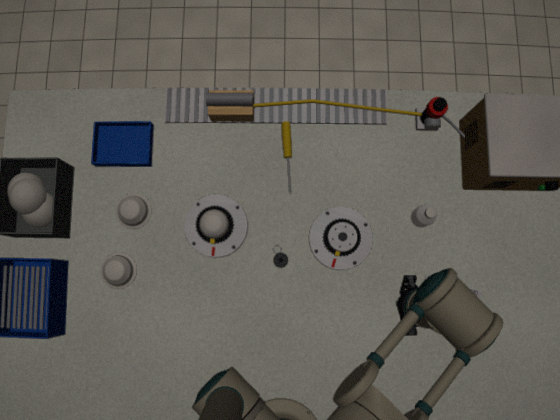

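The top view shows yellow lined up with red at (213, 247). The empty die's ring is unchanged at (336, 258), and the weight, driver, jar and shells are where they started. I'm handing the job in.

```bash
python3 -c "
from rig import manip
print(manip.sign_off())"
```

```text
the job is handed in; nothing more can be done
None
```

The ring is loosened as asked: its yellow mark came back to the red line, made two more full turns, and now sits on the line again. I rolled it by circling the shut fingertips around the rim, with about 3–13 N showing at each force reading. I finished with a 9 mm nudge and moved the hand clear.

- **Ring angle:** it started at −1.17 rad. I followed the turns through 2.27, 4.2, 5.77, 7.3, 9.6 and 12.4 rad. After the nudge it reads the 12.57 rad goal to within about 0.01 rad in the top camera, and 0.00–0.04 rad in the wrist camera. The tolerance is about 0.52 rad.
- **Turn count:** the ring top measured about 49 mm above the bench, against 50 mm expected after two turns of climb from 44 mm.
- **Empty die:** its ring still reads 0.00 rad.
- **Loose things:** in the last top picture the weight, driver, jar and shells look unmoved. The arm hides the strips in that picture; it only passed well above them.
- **Weak readings:** in many of the in-between looks one or both cameras could not see the mark. The scene camera's late readings rested on very few pixels, so I relied on the wrist and top cameras at the end.
- **Time:** the robot's clock was under 27 s of the 61 s allowed when I handed in.

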